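# Clear the label roll onto its spindle and park the pH probe in the blue buffer vial

## Task

The label roll was left lying on the blue-ringed buffer vial: put it over the spindle of the roll holder, lowering it in the grip all the way down onto the foot plate. Then take the pH probe from its stand and push its thin glass shaft down into the blue vial until the collar sits on the cap, before letting go and moving the hand clear. Leave the two bottles, the jar and the flask where they are, and never press the probe or the roll hard against the vials (stay under 50 N).

Things in the scene. Friction and masses are not known exactly. Their poses are not given: they have to be found in the camera images.
- roll: white label roll with a brown cardboard core: outer diameter 58 mm, height 30 mm, bore 24 mm right through, 90 g. Starts lying flat on the cap of the blue vial, up to 5 mm off-centre. Origin: centre of its underside; z along the bore, up.
- holder: roll holder: dark square foot plate 80 x 80 x 8 mm with one upright aluminium spindle at its centre, 20 mm diameter, its top 64 mm above the bench, the last 10 mm tapered. Origin: centre of the underside, on the spindle axis. Does not move.
- spindle_foot (a point): point on the spindle axis at the top face of the foot plate (8 mm above the bench), where the underside of the seated roll comes to rest
- probe: wireless pH probe, 60 g: orange square head 22 x 22 mm, 45 mm tall (6 to 51 mm above the origin), sides along body x and y; below it a black collar of 24 mm diameter, 6 mm thick (0 to 6 mm above the origin); below that a thin glass shaft of 9 mm diameter, 72 mm long, its last 6 mm tapered to a 4 mm tip. Origin: centre of the collar's underside; z up along the shaft. Starts upright in the stand.
- stand: blue parking stand for the probe, block 60 x 60 x 80 mm with one 15 mm hole in its top, the probe's collar resting on the top face. Origin: centre of the underside. Does not move.
- station: low grey vial plate 70 (x) x 180 (y) x 8 mm with black edges 18 mm high, carrying the three vials in a row along its y axis, 55 mm apart. Origin: centre of the underside. Does not move.
- vial_blue: clear vial with a blue band and a yellow screw cap topped by a blue ring: cap 40 mm diameter, 14 mm high; total height 85 mm, standing on the 8 mm plate (cap top 93 mm above the bench); round opening of 12.5 mm through the cap, 81 mm deep inside. Origin: centre of the underside; z up. Clamped, does not move. This is the vial to use.
- vial_green: clear vial with a green band and a yellow screw cap topped by a green ring: cap 40 mm diameter, 14 mm high; total height 85 mm, standing on the 8 mm plate (cap top 93 mm above the bench); round opening of 12.5 mm through the cap, 81 mm deep inside. Origin: centre of the underside; z up. Clamped, does not move.
- vial_red: clear vial with a red band and a yellow screw cap topped by a red ring: cap 40 mm diameter, 14 mm high; total height 85 mm, standing on the 8 mm plate (cap top 93 mm above the bench); round opening of 12.5 mm through the cap, 81 mm deep inside. Origin: centre of the underside; z up. Clamped, does not move.
- blue_mouth (a point): centre of the blue vial's opening, at the level of the cap's top (93 mm above the bench)
- amber: amber glass bottle with black cap, 60 mm diameter, 190 mm tall; bystander, loose, to be left alone. Origin: centre of the underside.
- jar: squat green jar with white lid, 60 mm diameter, 70 mm tall; bystander, loose, to be left alone. Origin: centre of the underside.
- white: white plastic bottle with red cap, 56 mm diameter, 170 mm tall; bystander, loose, to be left alone. Origin: centre of the underside.
- flask: small clear conical flask with rubber stopper, 66 mm diameter at the foot, 88 mm tall; bystander, loose, to be left alone. Origin: centre of the underside.

How it is judged:
By the outcome, as a careful person would: the job done as asked, in the order asked, and still so for the second after the job is handed in, with the robot touching nothing.
It also fails if it takes over 72 s, if anything falls off the work surface, if the arm or the gripper's body presses on something with over 40 N, if the wrist force passes 120 N, or if a joint passes its speed limit or range.

## Robot

A 6-joint arm with a two-finger parallel gripper is mounted at the origin on the work surface. World frame = base frame: x ahead of the robot, y to its left, z up, the work surface at z = 0. Lengths are in m, angles in degrees, forces in N, time in s.
With the tool pointing down it reaches from about 0.375 to 0.9 m from the base axis. Payload 3.1 kg.
Tool frame: the origin (TCP) lies at the very end of the fingers, on their centre line; the grasp point (between the pads) lies 19 mm behind it; z points along the fingers, y is the line along which they close (so a half turn about z gives the same grasp; the last joint's range is limited). The gripper opens to 87 mm and grips with 3 to 60 N. Pads are 19 mm wide; open, the fingers measure 117 mm over their backs; the gripper's body (75 mm by 190 mm) begins 51 mm behind the grasp point.
Start: joints at [-10.227, 30.224, 82.088, -0, 67.689, -10.227], TCP at [0.625, 0, 0.223] pointing down, gripper open.
Joint ranges: [-176.69, 176.69], [-43.24, 126.21], [12.49, 139.97], [-82, 262], [0, 151.66], [-163.58, 163.58]. Speed limits (degrees/s): [159.86, 159.86, 180, 180, 180, 180].

## Interface

Orientations are given as a 3x3 rotation matrix whose columns are the frame's x, y, z axes.
In Python, from rig import readout, viewer, ticket gives the robot as it stands.
- The arm moves only by the tool send_rows, never from a script. Its argument "moves" is a list of rows, each a list of 6 numbers: the shift along the tool's x, y, z in units of 250 mm (1.0 is 250 mm), then the turn, a rotation vector about the tool's x, y, z in units of 90 degrees (1.0 is 90 degrees). A call has 1 to 12 rows; each row is the pose to reach, as a shift and turn from the pose commanded when the call began, along the tool's axes at that moment; what a row does not reach only later rows make up. A row lasts 1/10 s, in which the tool goes at most 50 mm and 8.59 degrees, less where a joint would pass 70% of its speed; a pose out of reach is approached as far as the arm can. A call with a number of a shift or a turn outside -1 to 1 is refused whole. A call with a gripper value outside its range is refused whole. "grip" is the opening, from 0 (shut) to 1 (fully open), set as the call begins (left out, the last holds). The fingers move at their own pace and stop on an object; the grip force is fixed at half the most. Time passes only in rows, so rows that repeat a pose let the fingers close. It gives the time, the measured TCP pose, the force, the opening and the grip force at its end, in the units of the state.
- readout.read_state(): the state, without advancing time (a new reading comes with each control period).
- viewer.capture(name): name is "scene" or "side" or "wrist"; returns (picture, depth): 400x640x3 uint8, red, green, blue; 400x640 float32, m along the optical axis (not along the pixel's ray), 0 where there is no reading.
- viewer.camera_info(name): a dict with "fx", "fy", "cx", "cy" (pixels), "R" (3x3) and "t" (3): a world point X has camera coordinates R X + t; the wrist camera has in their place "tool_from_camera" (4x4, takes a point from camera to tool coordinates, whose origin is the TCP and whose axes are the flange's). Camera axes: x right, y down, z forward; pixel columns grow to the right and rows downward; lengths in m; the calibration is good to about 2 mm. A picture is of the moment at which its call begins: read the wrist's pose just before it. camera_info takes no time and is no camera call.
- ticket.hand_in(): hands the job in; it is judged then, once.
The state is a dict: "time_s": time; "joint_positions": joint angles; "qvel": joint speeds; "tau": joint torques, N m; "position": TCP position; "tcp_rot": TCP orientation; "force": force on the tool from outside, world axes, zero at the start; "moment": the same for the moment, N m; "opening": opening from 0.0 (shut) to 1.0 (fully open); "grasp_force": force on a finger pad.
Only numpy, scipy, OpenCV 4.12 (cv2) and the standard library are available. Lean on these libraries where they do the work, as an engineer would, in place of code of your own. Each camera call takes 0.05 s, during which the arm holds its last target. There are 200 camera calls.

## Working session

There is one attempt and no reset: what is moved stays moved. The work goes in short steps, Python scripts to look and compute and a tool call to move; the robot and the scene stay as the last step left them, time stands still between calls to the robot, and variables do not carry over. Pictures are saved under pics/ and viewed, at most 12 in all, crops included, and the job is handed in when it is done.

Besides the shell and the picture viewer there is one more tool, called after "Request:" by a JSON object that holds its "op" and its "data", one argument or row to a line. send_rows: Moves the arm, as the interface text tells. Shifts and turns lie within -1 to 1; 1 stands for 250 mm of shift or 90 degrees of turn. Its arguments: {"type":"object","properties":{"moves":{"type":"array"},"grip":{"type":"number"}},"required":["moves"]}

```bash
mkdir -p pics; cat > h.py <<'E'
import numpy as np, cv2
from rig import readout, viewer, ticket
def cap(name,fn=None):
    s=readout.read_state(); p,d=viewer.capture(name); c=viewer.camera_info(name)
    K=np.array([[c['fx'],0,c['cx']],[0,c['fy'],c['cy']],[0,0,1]])
    if 'R' in c: R=np.array(c['R']).T; o=-R@np.array(c['t'])
    else:
        T=np.array(c['tool_from_camera']); Rt=np.array(s['tcp_rot']); R=Rt@T[:3,:3]; o=Rt@T[:3,3]+np.array(s['position'])
    if fn: cv2.imwrite('pics/'+fn,p[...,::-1])
    return p,d,K,R,o
def ray(K,R,u,v): return R@np.linalg.solve(K,[u,v,1.])
def plane(K,R,o,u,v,z):
    r=ray(K,R,u,v); return o+r*(z-o[2])/r[2]
def cloud(d,K,R,o):
    v,u=np.indices(d.shape); P=np.stack([(u-K[0,2])/K[0,0]*d,(v-K[1,2])/K[1,1]*d,d],-1)
    X=P@R.T+o; X[d==0]=np.nan; return X
E
python3 - <<'E'
from h import *
a=[]
for n in ('scene','side','wrist'):
    p,d,K,R,o=cap(n); np.savez('pics/%s0.npz'%n,p=p,d=d,K=K,R=R,o=o); print(n,o.round(3),R[:,2].round(2),K[0,0]); a.append(p[...,::-1])
for i,n in enumerate(('scene','side','wrist')): cv2.imwrite('pics/%s0.png'%n,a[i])
s=readout.read_state(); print(s['tcp_rot'],s['force'],s['time_s'],s['opening'])
E
```

```text
scene [1.18  0.538 0.64 ] [-0.63 -0.54 -0.56] 360.9494616593092
side [ 0.378 -0.848  0.859] [ 0.17  0.73 -0.66] 403.6020674773113
wrist [0.625 0.078 0.384] [-0.   -0.29 -0.96] 285.09925723414165
[[-3.25679863e-05  9.99998691e-01 -1.61753258e-03]
 [ 9.99999952e-01  3.30679120e-05  3.09041055e-04]
 [ 3.09094139e-04 -1.61752244e-03 -9.99998644e-01]] [0.12746188 0.19559844 0.3940959 ] 0.15 0.996893779094712
```

View pics/scene0.png

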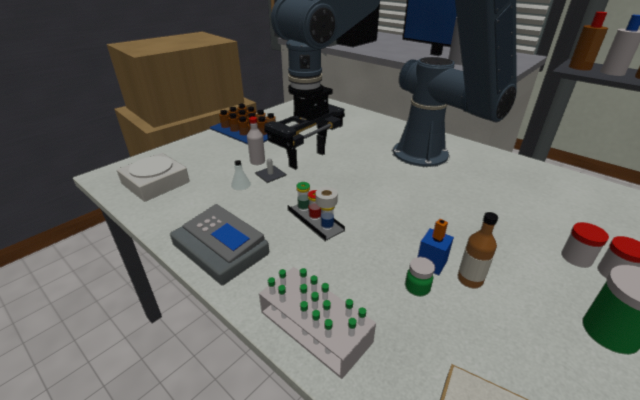

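View pics/side0.png

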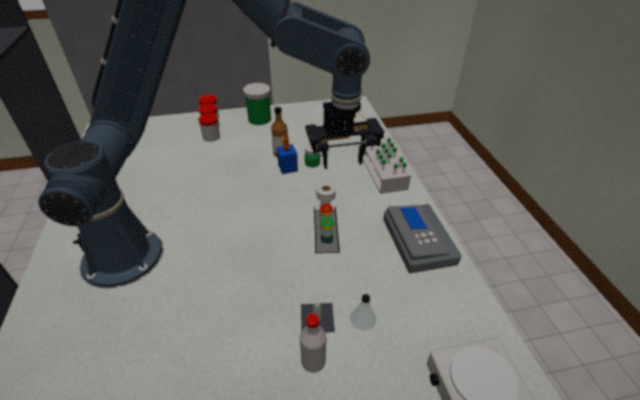

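View pics/wrist0.png

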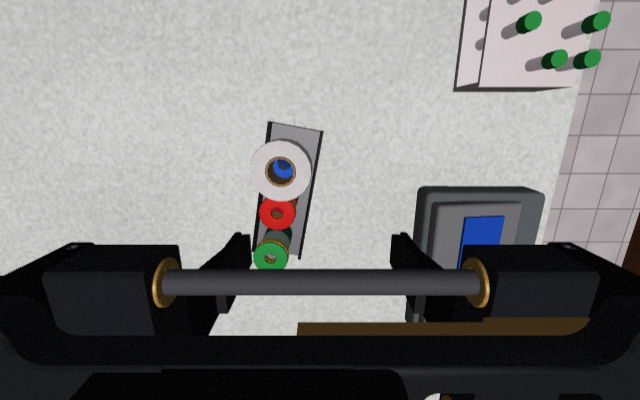

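The views show these things:

- **Wrist:** the roll is at about (281,170) on the blue vial, with red at (277,212) and green at (270,257).
- **Side:** the holder is at (317,315), with the white bottle at (313,345) and the flask at (363,312). The stand with the probe is at (288,155), the jar at (312,158) and the amber bottle at (280,135).

```bash
python3 - <<'E'
from h import *
def med(n,lab,m,k=0):
    pass
for n in ('scene','side','wrist'):
    f=np.load('pics/%s0.npz'%n); p,d,K,R,o=[f[k] for k in 'pdKRo']
    X=cloud(d,K,R,o); hsv=cv2.cvtColor(p,cv2.COLOR_RGB2HSV); h,s,v=[hsv[...,i].astype(int) for i in range(3)]
    z=X[...,2]; reg=(X[...,0]>.3)&(X[...,0]<.9)&(abs(X[...,1])<.5)&(z>-.02)&(z<.25)
    b=reg&(abs(z)<.015)&(s<40)&(v>150); print(n,'bench z',np.nanmedian(z[b]).round(4))
    cols=dict(orange=(h>5)&(h<16)&(s>150)&(v>120),blue=(h>105)&(h<125)&(s>150),red=((h<4)|(h>176))&(s>170)&(v>90),green=(h>50)&(h<75)&(s>140),dark=(v<85)&(z<.03)&(z>.003),white=(s<40)&(v>130)&(z>.04))
    for c,m in cols.items():
        q=(m&reg).astype(np.uint8); N,L,st,ce=cv2.connectedComponentsWithStats(q)
        for i in range(1,N):
            if st[i,4]<12: continue
            P=X[L==i]; print(' ',c,st[i,4],'px',ce[i].round(1),'med',np.median(P,0).round(3),'lo',np.percentile(P,3,0).round(3),'hi',np.percentile(P,97,0).round(3))
E
```

```text
scene bench z 0.001
  orange 25 px [441.1 222.8] med [0.518 0.318 0.132] lo [0.506 0.306 0.13 ] hi [0.523 0.325 0.134]
  blue 79 px [327.3 222.4] med [0.598 0.047 0.038] lo [0.578 0.033 0.027] hi [0.605 0.053 0.049]
  blue 519 px [229.9 236.3] med [ 0.82  -0.076  0.064] lo [ 0.797 -0.12   0.06 ] hi [ 0.843 -0.035  0.067]
  blue 773 px [435.5 249.5] med [0.539 0.327 0.072] lo [0.492 0.29  0.019] hi [0.546 0.346 0.083]
  red 23 px [252.7 118.3] med [ 0.461 -0.407  0.17 ] lo [ 0.45  -0.421  0.167] hi [ 0.471 -0.398  0.172]
  red 27 px [311.1 193.5] med [ 0.586 -0.027  0.094] lo [ 0.57  -0.035  0.092] hi [ 0.593 -0.01   0.095]
  green 59 px [302.8 185.4] med [ 0.568 -0.07   0.094] lo [ 0.553 -0.085  0.092] hi [ 0.584 -0.056  0.096]
  green 34 px [302.9 272.1] med [0.811 0.164 0.099] lo [0.806 0.157 0.093] hi [0.816 0.168 0.101]
  green 32 px [282.1 273.1] med [0.842 0.134 0.099] lo [0.836 0.128 0.093] hi [0.847 0.139 0.101]
  green 384 px [418.  284.7] med [0.629 0.337 0.035] lo [0.608 0.309 0.011] hi [0.635 0.355 0.051]
  green 38 px [313.6 279.1] med [0.812 0.194 0.1  ] lo [0.805 0.187
[... 8033 characters left out ...]
] med [ 0.61  -0.022  0.018] lo [ 0.594 -0.109  0.009] hi [0.625 0.057 0.02 ]
  dark 689 px [449.  200.5] med [ 0.768 -0.011  0.02 ] lo [ 0.755 -0.084  0.01 ] hi [ 0.89 -0.01  0.03]
  dark 219 px [256.7 223.1] med [ 0.536 -0.063  0.018] lo [ 0.529 -0.1    0.009] hi [ 0.544 -0.022  0.02 ]
  dark 18 px [289.7 229.5] med [ 0.583 -0.068  0.025] lo [ 0.58  -0.072  0.014] hi [ 0.584 -0.064  0.029]
  dark 93 px [407.4 312.3] med [ 0.755 -0.203  0.02 ] lo [ 0.755 -0.22   0.009] hi [ 0.756 -0.189  0.029]
  white 6831 px [531.4  43.1] med [0.836 0.15  0.062] lo [0.792 0.111 0.061] hi [0.886 0.186 0.064]
  white 2194 px [280.1 170.2] med [0.587 0.032 0.123] lo [0.562 0.006 0.122] hi [0.612 0.056 0.125]
```

```bash
cat >> h.py <<'E'
def hsvm(p):
    q=cv2.cvtColor(p,cv2.COLOR_RGB2HSV).astype(int); return q[...,0],q[...,1],q[...,2]
def blob(m,near):
    """component nearest to pixel near -> filled hull contour"""
    cs=[c for c in cv2.findContours(m.astype(np.uint8),cv2.RETR_EXTERNAL,cv2.CHAIN_APPROX_NONE)[0] if len(c)>8]
    return min(cs,key=lambda c:np.linalg.norm(c[:,0].mean(0)-near))
def circ(c,K,R,o,z):
    P=np.array([plane(K,R,o,*q,z)[:2] for q in c[:,0]],np.float32); (x,y),r=cv2.minEnclosingCircle(P); 
    A=np.c_[2*P,np.ones(len(P))]; s=np.linalg.lstsq(A,(P**2).sum(1),rcond=None)[0]
    return np.round([x,y,r],4),np.round([s[0],s[1],np.sqrt(s[2]+s[0]**2+s[1]**2)],4)
def tri(obs):
    A=np.zeros((3,3));b=np.zeros(3)
    for K,R,o,u,v in obs:
        r=ray(K,R,u,v); r/=np.linalg.norm(r); M=np.eye(3)-np.outer(r,r); A+=M; b+=M@o
    return np.linalg.solve(A,b)
E
python3 - <<'E'
from h import *
D={}
for n in ('scene','side','wrist'):
    f=np.load('pics/%s0.npz'%n); D[n]=[f[k] for k in 'pdKRo']
def P(n): 
    p,d,K,R,o=D[n]; return (*hsvm(p),cloud(d,K,R,o),K,R,o)
pix={'roll':{'scene':(326,193),'side':(325,188),'wrist':(280,170)},'green':{'scene':(303,185),'side':(327,222),'wrist':(270,256)},'red':{'scene':(311,193),'side':(326,207),'wrist':(276,214)}}
ob={}
for n in D:
    h,s,v,X,K,R,o=P(n); z=X[...,2]
    for k,zz in (('roll',.123),('green',.093),('red',.093)):
        m={'roll':(z>.117)&(z<.13)&(abs(X[...,0]-.587)<.05)&(abs(X[...,1]-.03)<.05),'green':(h>45)&(h<80)&(s>110)&(z>.088),'red':((h<5)|(h>175))&(s>130)&(z>.088)&(z<.1)}[k]
        c=blob(m,pix[k][n]); print(n,k,*circ(c,K,R,o,zz))
        if k=='roll':
            e=cv2.fitEllipse(c); ob.setdefault(k,[]).append((K,R,o,*e[0]))
    # spindle top
    m=(abs(X[...,0]-.49)<.03)&(abs(X[...,1]+.306)<.03)&(z>.02)&(z<.08)
    if m.sum(): Q=X[m]; print(n,'spindle',m.sum(),Q.min(0).round(3),Q.max(0).round(3), np.median(Q[Q[:,2]>.058],0).round(3))
    m=(z>.005)&(z<.012)&(abs(X[...,0]-.49)<.08)&(abs(X[...,1]+.306)<.06); 
    if m.sum(): r=cv2.minAreaRect(X[m][:,:2].astype(np.float32)); print(n,'foot',r)
    m=(z>.12)&(z<.15)&(abs(X[...,0]-.515)<.03)&(abs(X[...,1]-.318)<.03)
    if m.sum(): Q=X[m];print(n,'head',m.sum(),Q.min(0).round(3),Q.max(0).round(3),cv2.minAreaRect(Q[Q[:,2]>.128][:,:2].astype(np.float32)))
    m=(z>.074)&(z<.084)&(abs(X[...,0]-.515)<.05)&(abs(X[...,1]-.318)<.045)
    if m.sum(): print(n,'standtop',cv2.minAreaRect(X[m][:,:2].astype(np.float32)))
print('roll tri',tri(ob['roll']).round(4))
E
```

```text
scene roll [0.5908 0.0336 0.0334] [0.5897 0.0337 0.0301]
scene green [ 0.5676 -0.0719  0.0188] [ 0.5668 -0.0726  0.0167]
scene red [ 0.5778 -0.0212  0.0178] [ 0.5786 -0.0221  0.0137]
scene spindle 74 [ 0.482 -0.313  0.021] [ 0.502 -0.294  0.066] [ 0.492 -0.303  0.062]
scene foot ((0.4904879033565521, -0.3058628737926483), (0.08245756477117538, 0.08236793428659439), 80.95722961425781)
scene head 107 [0.503 0.303 0.12 ] [0.526 0.326 0.135] ((0.5144640803337097, 0.314256876707077), (0.02222379855811596, 0.022536111995577812), 86.40730285644531)
scene standtop ((0.5136194229125977, 0.3139280676841736), (0.06381592154502869, 0.06069548800587654), 6.870424747467041)
side roll [0.5843 0.0268 0.0319] [0.5848 0.027  0.0292]
side green [ 0.5653 -0.0776  0.0186] [ 0.5661 -0.0778  0.0172]
side red [ 0.5752 -0.0221  0.0188] [ 0.5758 -0.0214  0.0161]
side spindle 99 [ 0.479 -0.318  0.022] [ 0.497 -0.302  0.066] [ 0.488 -0.31   0.062]
side foot ((0.5113712549209595, -0.3115394115447998), (0.0813015028834343, 0.12643735110759735), 79.86628723144531)
side head 44 [0.5  0.3  0.12] [0.522 0.325 0.135] ((0.5114088654518127, 0.31265953183174133), (0.02442631684243679, 0.020348679274320602), 82.5811538696289)
side standtop ((0.5117740631103516, 0.31190797686576843), (0.06045904383063316, 0.06601149588823318), 6.344053745269775)
wrist roll [0.5871 0.03   0.029 ] [0.5872 0.0299 0.0283]
wrist green [ 0.5676 -0.0742  0.0199] [ 0.5674 -0.0729  0.0184]
wrist red [ 0.5768 -0.021   0.0197] [ 0.5768 -0.0221  0.0182]
roll tri [0.5861 0.0305 0.1193]
```

Request:
{"op": "send_rows", "data": {
  "moves": [
    [0.122, -0.152, 0.1, 0, 0, 0.611],
    [0.122, -0.152, 0.1, 0, 0, 0.611],
    [0.122, -0.152, 0.1, 0, 0, 0.611],
    [0.122, -0.152, 0.1, 0, 0, 0.611],
    [0.122, -0.152, 0.1, 0, 0, 0.611],
    [0.122, -0.152, 0.1, 0, 0, 0.611],
    [0.122, -0.152, 0.1, 0, 0, 0.611],
    [0.122, -0.152, 0.1, 0, 0, 0.611],
    [0.122, -0.152, 0.1, 0, 0, 0.611]
  ],
  "grip": 1
}}

```text
time_s: 1.05
position: [0.5868, 0.0306, 0.1973]
tcp_rot: [[0.818, 0.575, -0.001], [0.575, -0.818, 0.0], [-0.0, -0.0, -1.0]]
force: [-0.0, -0.1, -0.4]
opening: 1.0
grasp_force: 0.0
```

```bash
python3 - <<'E'
from h import *
s=readout.read_state(); print(s['time_s'],s['position'],np.array(s['tcp_rot']).round(3).tolist(),s['joint_positions'])
p,d,K,R,o=cap('wrist','w1.png'); X=cloud(d,K,R,o); z=X[...,2]; h,ss,v=hsvm(p)
for nm,m,zz,c0 in (('roll',(z>.117)&(z<.13)&(abs(X[...,0]-.587)<.05)&(abs(X[...,1]-.03)<.05),.123,(.587,.03,.123)),('green',(h>45)&(h<80)&(s['time_s']>0)&(ss>110)&(z>.088),.093,(.567,-.073,.093)),('red',((h<5)|(h>175))&(ss>130)&(z>.088)&(z<.1),.093,(.577,-.021,.093))):
    q=K@(R.T@(np.array(c0)-o)); 
    try: print(nm,q[:2]/q[2],*circ(blob(m,q[:2]/q[2]),K,R,o,zz))
    except Exception as e: print(nm,e)
E
```

```text
1.05 [0.58680578 0.03055266 0.19734106] [[0.818, 0.575, -0.001], [0.575, -0.818, 0.0], [-0.0, -0.0, -1.0]] [-7.90818602e+00  2.90605106e+01  8.90838818e+01 -3.41227145e-04
  6.18847047e+01  4.70018675e+01]
roll [320.76221614 210.72210713] [0.5875 0.03   0.0292] [0.5872 0.0301 0.0284]
green [389.86645772 270.10572238] [ 0.5697 -0.0595  0.0121] [ 0.5695 -0.0606  0.0087]
red [356.1861981 236.6030309] [ 0.5772 -0.021   0.0199] [ 0.5772 -0.022   0.0182]
```

View pics/w1.png

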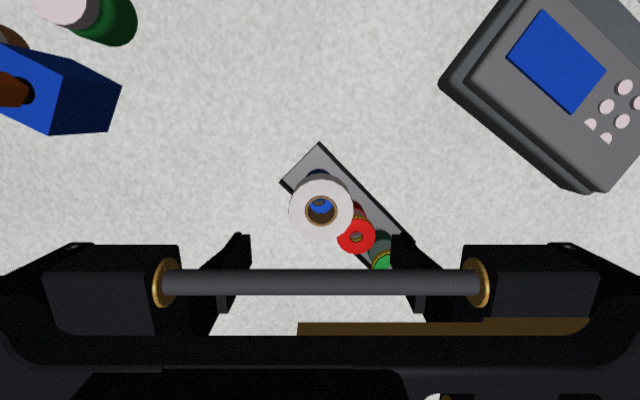

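The roll is at (321,211), midway between the fingertips at columns 225 and 415. Going down now.

Request:
{"op": "send_rows", "data": {
  "moves": [
    [0, 0.003, 0.12, 0, 0, 0],
    [0, 0.003, 0.24, 0, 0, 0],
    [0, 0.003, 0.33, 0, 0, 0],
    [0, 0.003, 0.38, 0, 0, 0],
    [0, 0.003, 0.401, 0, 0, 0],
    [0, 0.003, 0.401, 0, 0, 0],
    [0, 0.003, 0.401, 0, 0, 0]
  ]
}}

```text
time_s: 1.8
position: [0.5883, 0.0298, 0.0982]
tcp_rot: [[0.819, 0.574, 0.002], [0.574, -0.819, -0.0], [0.001, 0.001, -1.0]]
force: [0.3, 0.7, 0.5]
opening: 0.994
grasp_force: 0.0
```

Request:
{"op": "send_rows", "data": {
  "moves": [
    [0, 0, 0, 0, 0, 0],
    [0, 0, 0, 0, 0, 0],
    [0, 0, 0, 0, 0, 0],
    [0, 0, 0, 0, 0, 0],
    [0, 0, 0, 0, 0, 0],
    [0, 0, 0, 0, 0, 0],
    [0, 0, 0, 0, 0, 0],
    [0, 0, 0, 0, 0, 0]
  ],
  "grip": 0.5
}}

```text
time_s: 2.6
position: [0.5875, 0.0299, 0.0976]
tcp_rot: [[0.819, 0.574, 0.0], [0.574, -0.819, 0.0], [0.0, 0.0, -1.0]]
force: [-0.8, 0.4, 3.2]
opening: 0.666
grasp_force: 30.0
```

Request:
{"op": "send_rows", "data": {
  "moves": [
    [0, 0, -0.04, 0, 0, 0],
    [0, 0, -0.15, 0, 0, 0],
    [0, 0, -0.3, 0, 0, 0],
    [0, 0, -0.42, 0, 0, 0],
    [0, 0, -0.48, 0, 0, 0],
    [-0.1, 0.08, -0.48, 0, 0, 0],
    [-0.25, 0.2, -0.48, 0, 0, 0],
    [-0.4, 0.32, -0.48, 0, 0, 0],
    [-0.55, 0.44, -0.48, 0, 0, 0],
    [-0.6, 0.48, -0.48, 0, 0, 0],
    [-0.6, 0.48, -0.48, 0, 0, 0]
  ]
}}

```text
time_s: 3.7
position: [0.5328, -0.1568, 0.2175]
tcp_rot: [[0.821, 0.57, 0.0], [0.57, -0.821, -0.0], [-0.0, 0.0, -1.0]]
force: [0.1, 0.8, -0.9]
opening: 0.668
grasp_force: 30.0
```

```bash
python3 - <<'E'
from h import *
s=readout.read_state(); print(s['time_s'],s['position'],s['opening'])
p,d,K,R,o=cap('wrist','w2.png'); X=cloud(d,K,R,o); z=X[...,2]
m=(abs(X[...,0]-.49)<.03)&(abs(X[...,1]+.306)<.03)&(z>.02)&(z<.08)
print(m.sum())
if m.sum(): Q=X[m]; T=Q[Q[:,2]>.06]; print(Q.min(0).round(3),Q.max(0).round(3),len(T),T.mean(0).round(4),cv2.minEnclosingCircle(T[:,:2].astype(np.float32)))
m=(z>.005)&(z<.012)&(abs(X[...,0]-.49)<.06)&(abs(X[...,1]+.306)<.06); 
if m.sum(): print(cv2.minAreaRect(X[m][:,:2].astype(np.float32)))
p,d,K,R,o=cap('side'); X=cloud(d,K,R,o); z=X[...,2]; h,ss,v=hsvm(p)
for nm,c0 in (('blue',(.586,.033,.093)),):
    m=(abs(X[...,0]-.586)<.03)&(abs(X[...,1]-.032)<.03)&(z>.088)&(z<.1); q=K@(R.T@(np.array(c0)-o)); print(m.sum(),*circ(blob(m,q[:2]/q[2]),K,R,o,.093))
E
```

```text
3.7 [ 0.53284185 -0.15677987  0.21746535] 0.6683715621092924
0
((0.5181863307952881, -0.31135159730911255), (0.07769639790058136, 0.023486370220780373), 79.60589599609375)Traceback (most recent call last):
  File "<stdin>", line 11, in <module>
  File "h.py", line 22, in blob
    return min(cs,key=lambda c:np.linalg.norm(c[:,0].mean(0)-near))
ValueError: min() iterable argument is empty
```

View pics/w2.png

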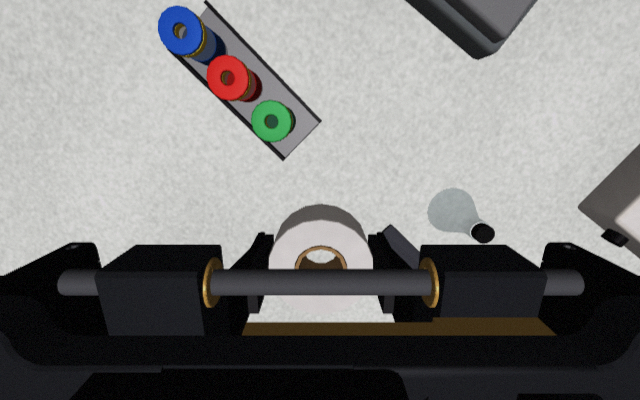

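The roll hangs level between the fingers at (320,265). The freed vials are visible: blue at (181,30), red at (228,77) and green at (271,121).

Request:
{"op": "send_rows", "data": {
  "moves": [
    [-0.12, 0.1, 0, 0, 0, 0],
    [-0.25, 0.2, 0, 0, 0, 0],
    [-0.37, 0.3, 0, 0, 0, 0],
    [-0.45, 0.37, 0, 0, 0, 0],
    [-0.482, 0.394, 0, 0, 0, 0],
    [-0.482, 0.394, 0, 0, 0, 0],
    [-0.482, 0.394, 0, 0, 0, 0],
    [-0.482, 0.394, 0, 0, 0, 0]
  ]
}}

```text
time_s: 4.6
position: [0.4916, -0.3021, 0.2172]
tcp_rot: [[0.818, 0.575, -0.0], [0.575, -0.818, 0.001], [0.0, -0.001, -1.0]]
force: [0.5, 0.1, -1.7]
opening: 0.668
grasp_force: 30.0
```

```bash
python3 - <<'E'
from h import *
s=readout.read_state(); print(s['time_s'],s['position'],s['joint_positions']); g=s['position']
O={}
for n in ('wrist','scene','side'):
    p,d,K,R,o=cap(n,n+'3.png'); X=cloud(d,K,R,o); z=X[...,2]; h,ss,v=hsvm(p); O[n]=(K,R,o)
    m=(abs(X[...,0]-.49)<.02)&(abs(X[...,1]+.306)<.02)&(z>.015)&(z<.075)
    if m.sum()>5:
        Q=X[m]; print(n,'spindle',m.sum(),Q.min(0).round(3),Q.max(0).round(3)); v_,u_=np.where(m)
        for lo in (.02,.03,.04,.05):
            b=Q[(Q[:,2]>lo)&(Q[:,2]<lo+.01)]; 
            if len(b)>4:
                # silhouette midpoint of slice: cast centre at this height
                w=m&(z>lo)&(z<lo+.01); vv,uu=np.where(w); c=[]
                for r in np.unique(vv): c.append([(uu[vv==r].min()+uu[vv==r].max())/2,r])
                c=np.mean(c,0); zc=b[:,2].mean(); P=plane(K,R,o,*c,zc); rr=ray(K,R,*c)[:2]; rr/=np.linalg.norm(rr); print('  slice',lo,(P[:2]).round(4),'axis',(np.median(b,0)[:2]+0*rr).round(4),'axis if front+10mm',(b[:,:2].mean(0)+.0085*rr).round(4))
    m=(z>.2)&(z<.26)&(np.hypot(X[...,0]-g[0],X[...,1]-g[1])<.035)&(ss<60)&(v>90)
    if m.sum()>20:
        Q=X[m]; print(n,'roll',m.sum(),Q.min(0).round(4),Q.max(0).round(4))
    for nm,mm,c0 in (('green',(h>45)&(h<80)&(ss>110),(.567,-.073,.093)),('red',((h<5)|(h>175))&(ss>130),(.577,-.021,.093)),('blue',(h>105)&(h<125)&(ss>130),(.587,.032,.093))):
        q=K@(R.T@(np.array(c0)-o)); mm=mm&(z>.09)&(z<.097)&(np.hypot(X[...,0]-c0[0],X[...,1]-c0[1])<.03)
        if mm.sum()>20: print(n,nm,*circ(blob(mm,q[:2]/q[2]),K,R,o,.093))
E
```

```text
4.6 [ 0.49160886 -0.30208915  0.21720838] [-4.26793030e+01  2.68978826e+01  8.94167109e+01  3.66113402e-02
  6.37502863e+01  1.21713442e+01]
wrist spindle 311 [ 0.48  -0.318  0.016] [ 0.499 -0.299  0.066]
  slice 0.02 [ 0.4932 -0.3032] axis [ 0.4971 -0.3031] axis if front+10mm [ 0.4887 -0.309 ]
  slice 0.03 [ 0.4935 -0.3028] axis [ 0.4971 -0.3029] axis if front+10mm [ 0.4886 -0.3088]
  slice 0.04 [ 0.4942 -0.3034] axis [ 0.4965 -0.3018] axis if front+10mm [ 0.4887 -0.3087]
  slice 0.05 [ 0.4903 -0.3079] axis [ 0.4934 -0.3055] axis if front+10mm [ 0.4849 -0.3119]
wrist roll 4442 [ 0.4623 -0.3311  0.2126] [ 0.52   -0.2737  0.2579]
wrist green [ 0.5536 -0.0854  0.0114] [ 0.5565 -0.0833  0.0082]
scene spindle 81 [ 0.482 -0.314  0.016] [ 0.502 -0.294  0.065]
  slice 0.02 [ 0.4952 -0.3021] axis [ 0.4959 -0.3021] axis if front+10mm [ 0.4896 -0.3084]
  slice 0.03 [ 0.4914 -0.3008] axis [ 0.4938 -0.3001] axis if front+10mm [ 0.4883 -0.3072]
  slice 0.04 [ 0.4901 -0.301 ] axis [ 0.4949 -0.2999] axis if front+10mm [ 0.4877 -0.3075]
  slice 0.05 [ 0.4922 -0.3027] axis [ 0.4947 -0.301 ] axis if front+10mm [ 0.4886 -0.3087]
scene roll 192 [ 0.4632 -0.3279  0.2156] [ 0.5211 -0.2697  0.2492]
scene green [ 0.5676 -0.0719  0.0188] [ 0.5668 -0.0726  0.0167]
scene red [ 0.5763 -0.0198  0.0187] [ 0.5765 -0.0194  0.017 ]
scene blue [0.587  0.0358 0.0189] [0.5866 0.0355 0.0172]
side spindle 102 [ 0.479 -0.318  0.016] [ 0.497 -0.301  0.067]
  slice 0.02 [ 0.4936 -0.3151] axis [ 0.4927 -0.3156] axis if front+10mm [ 0.4951 -0.3067]
  slice 0.03 [ 0.4896 -0.3155] axis [ 0.4878 -0.315 ] axis if front+10mm [ 0.4901 -0.3068]
  slice 0.04 [ 0.4883 -0.3146] axis [ 0.4859 -0.3145] axis if front+10mm [ 0.4887 -0.3062]
  slice 0.05 [ 0.487  -0.3109] axis [ 0.4878 -0.3133] axis if front+10mm [ 0.489  -0.3039]
side roll 402 [ 0.4615 -0.3337  0.2132] [ 0.5049 -0.2736  0.2473]
```

View pics/wrist3.png

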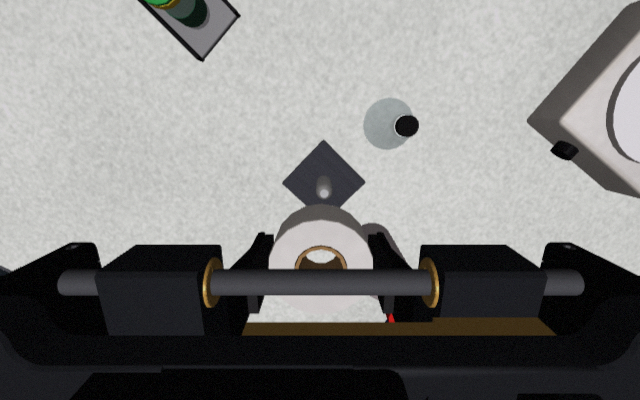

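Request:
{"op": "send_rows", "data": {
  "moves": [
    [-0.012, 0.008, 0.1, 0, 0, 0],
    [-0.012, 0.008, 0.22, 0, 0, 0],
    [-0.012, 0.008, 0.32, 0, 0, 0],
    [-0.012, 0.008, 0.328, 0, 0, 0],
    [-0.012, 0.008, 0.328, 0, 0, 0],
    [-0.012, 0.008, 0.328, 0, 0, 0],
    [-0.012, 0.008, 0.328, 0, 0, 0],
    [-0.012, 0.008, 0.328, 0, 0, 0]
  ]
}}

```text
time_s: 5.55
position: [0.4905, -0.3081, 0.1366]
tcp_rot: [[0.819, 0.574, 0.002], [0.574, -0.819, -0.002], [0.001, 0.002, -1.0]]
force: [-0.6, 0.3, -1.5]
opening: 0.665
grasp_force: 30.0
```

```bash
python3 - <<'E'
from h import *
s=readout.read_state(); print(s['time_s'],s['position']); g=np.array(s['position']); T=np.array(s['tcp_rot'])
for n in ('wrist','scene','side'):
    p,d,K,R,o=cap(n,n+'4.png'); X=cloud(d,K,R,o); z=X[...,2]; h,ss,v=hsvm(p)
    m=(abs(X[...,0]-.49)<.02)&(abs(X[...,1]+.306)<.02)&(z>.015)&(z<.075)
    if m.sum()>5:
        Q=X[m]; print(n,'spindle',m.sum(),Q.min(0).round(4),Q.max(0).round(4),'ctr',((Q.min(0)+Q.max(0))/2).round(4))
        t=(Q-g)@T; print('   in tool',t.min(0).round(4),t.max(0).round(4))
        t=Q[Q[:,2]>.0615]; print('   top',len(t),t.mean(0).round(4)) if len(t) else 0
    m=(np.abs(z-g[2]-.012)<.025)&(np.hypot(X[...,0]-g[0],X[...,1]-g[1])<.035)&(ss<60)&(v>90)
    Q=X[m]; print(n,'roll',m.sum(),Q.min(0).round(4),Q.max(0).round(4),((Q.min(0)+Q.max(0))/2).round(4))
E
python3 -c "
import cv2,numpy as np
a=cv2.imread('pics/side4.png')[240:390,240:400];b=cv2.imread('pics/scene4.png')[100:220,200:340];c=cv2.imread('pics/wrist4.png')[100:300,220:420]
r=lambda x:cv2.resize(x,(266,250),interpolation=2)
cv2.imwrite('pics/m4.png',np.hstack([r(a),r(b),r(c)]))"
```

```text
5.55 [ 0.49052975 -0.30807616  0.1365779 ]
wrist spindle 283 [ 0.4857 -0.3146  0.0151] [ 0.4994 -0.2987  0.061 ] ctr [ 0.4925 -0.3066  0.038 ]
   in tool [ 0.001  -0.0102  0.0756] [0.009  0.0091 0.1215]
wrist roll 4567 [ 0.4615 -0.3369  0.1313] [ 0.5189 -0.2797  0.1642] [ 0.4902 -0.3083  0.1477]
scene spindle 84 [ 0.4827 -0.313   0.0152] [ 0.5026 -0.2944  0.0667] ctr [ 0.4927 -0.3037  0.041 ]
   in tool [-0.0025 -0.0124  0.0699] [0.0168 0.0078 0.1214]
   top 8 [ 0.4918 -0.3046  0.0644]
scene roll 199 [ 0.4633 -0.3313  0.1322] [ 0.5206 -0.2757  0.1685] [ 0.492  -0.3035  0.1503]
side spindle 100 [ 0.4793 -0.3182  0.0166] [ 0.4972 -0.3015  0.0659] ctr [ 0.4882 -0.3099  0.0413]
   in tool [-0.0122 -0.0096  0.0707] [0.0062 0.0083 0.1199]
   top 17 [ 0.4879 -0.3073  0.0638]
side roll 344 [ 0.4598 -0.337   0.1318] [ 0.5025 -0.2795  0.1642] [ 0.4812 -0.3082  0.148 ]
```

View pics/m4.png

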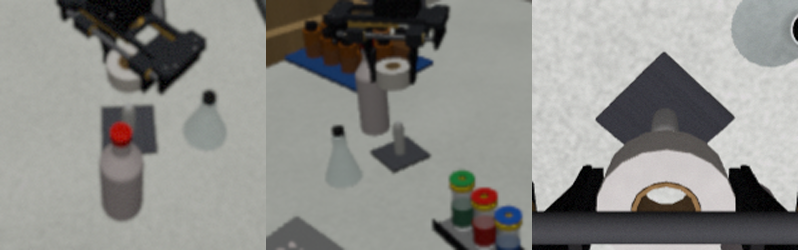

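The mosaic shows the roll centred above the spindle in all three views, so I can lower it.

Request:
{"op": "send_rows", "data": {
  "moves": [
    [-0.004, -0.002, 0.08, 0, 0, 0],
    [-0.004, -0.002, 0.16, 0, 0, 0],
    [-0.004, -0.002, 0.21, 0, 0, 0],
    [-0.004, -0.002, 0.24, 0, 0, 0],
    [-0.004, -0.002, 0.26, 0, 0, 0],
    [-0.004, -0.002, 0.28, 0, 0, 0],
    [-0.004, -0.002, 0.3, 0, 0, 0],
    [-0.004, -0.002, 0.32, 0, 0, 0],
    [-0.004, -0.002, 0.32, 0, 0, 0]
  ]
}}

```text
time_s: 6.6
position: [0.4885, -0.3075, 0.0548]
tcp_rot: [[0.819, 0.574, -0.001], [0.574, -0.819, 0.001], [-0.0, -0.001, -1.0]]
force: [-0.3, -0.9, -1.6]
opening: 0.663
grasp_force: 30.0
```

Request:
{"op": "send_rows", "data": {
  "moves": [
    [0, 0, 0.03, 0, 0, 0],
    [0, 0, 0.06, 0, 0, 0],
    [0, 0, 0.09, 0, 0, 0],
    [0, 0, 0.12, 0, 0, 0],
    [0, 0, 0.14, 0, 0, 0],
    [0, 0, 0.155, 0, 0, 0],
    [0, 0, 0.155, 0, 0, 0]
  ]
}}

```text
time_s: 7.3
position: [0.4885, -0.3075, 0.0159]
tcp_rot: [[0.819, 0.574, -0.001], [0.574, -0.819, 0.001], [-0.0, -0.001, -1.0]]
force: [-0.2, -0.3, -0.5]
opening: 0.669
grasp_force: 30.0
```

Request:
{"op": "send_rows", "data": {
  "moves": [
    [0, 0, 0.004, 0, 0, 0],
    [0, 0, 0.008, 0, 0, 0],
    [0, 0, 0.011, 0, 0, 0],
    [0, 0, 0.014, 0, 0, 0],
    [0, 0, 0.014, 0, 0, 0]
  ]
}}

```text
time_s: 7.8
position: [0.4888, -0.3077, 0.0131]
tcp_rot: [[0.819, 0.574, 0.0], [0.574, -0.819, -0.0], [0.0, 0.0, -1.0]]
force: [0.7, -0.9, -1.2]
opening: 0.67
grasp_force: 30.0
```

Request:
{"op": "send_rows", "data": {
  "moves": [
    [0, 0, 0.003, 0, 0, 0],
    [0, 0, 0.006, 0, 0, 0],
    [0, 0, 0.006, 0, 0, 0]
  ]
}}

```text
time_s: 8.1
position: [0.4889, -0.3079, 0.0125]
tcp_rot: [[0.819, 0.574, 0.0], [0.574, -0.819, -0.0], [0.0, 0.0, -1.0]]
force: [-1.8, 0.7, 6.0]
opening: 0.665
grasp_force: 30.0
```

There is a 6 N upward force with the TCP 4.5 mm above the plate, so the roll is seated. Next I release and retract.

Request:
{"op": "send_rows", "data": {
  "moves": [
    [0, 0, 0, 0, 0, 0],
    [0, 0, 0, 0, 0, 0],
    [0, 0, 0, 0, 0, 0],
    [0, 0, 0, 0, 0, 0],
    [0, 0, 0, 0, 0, 0]
  ],
  "grip": 0.85
}}

```text
time_s: 8.6
position: [0.4888, -0.3077, 0.0114]
tcp_rot: [[0.819, 0.574, -0.0], [0.574, -0.819, 0.0], [-0.0, -0.0, -1.0]]
force: [0.3, -0.2, 0.3]
opening: 0.846
grasp_force: 0.0
```

Request:
{"op": "send_rows", "data": {
  "moves": [
    [0, 0, -0.04, 0, 0, 0],
    [0, 0, -0.12, 0, 0, 0],
    [0, 0, -0.3, 0, 0, 0],
    [0, 0, -0.5, 0, 0, 0],
    [0, 0, -0.7, 0, 0, 0],
    [0, 0, -0.8, 0, 0, 0],
    [0.15, 0, -0.84, 0, 0, 0],
    [0.3, -0.1, -0.84, 0, 0, 0],
    [0.45, -0.2, -0.84, 0, 0, 0],
    [0.6, -0.35, -0.84, 0, 0, 0],
    [0.7, -0.5, -0.84, 0, 0, 0]
  ]
}}

```text
time_s: 9.7
position: [0.5615, -0.1033, 0.2223]
tcp_rot: [[0.819, 0.573, 0.002], [0.573, -0.819, -0.0], [0.002, 0.002, -1.0]]
force: [0.1, 1.3, -0.3]
opening: 0.849
grasp_force: 0.0
```

```bash
python3 - <<'E'
from h import *
s=readout.read_state(); print(s['time_s'],s['position'],s['joint_positions'])
for n in ('scene','side','wrist'):
    p,d,K,R,o=cap(n,n+'5.png'); X=cloud(d,K,R,o); z=X[...,2]; h,ss,v=hsvm(p)
    m=(np.hypot(X[...,0]-.489,X[...,1]+.308)<.034)&(z>.03)&(ss<60)
    Q=X[m]; 
    if len(Q): print(n,'roll top pct z',np.percentile(Q[:,2],[10,50,90,100]).round(4),np.median(Q,0).round(3))
    for nm,mm,c0 in (('green',(h>45)&(h<80)&(ss>110),(.567,-.073,.093)),('red',((h<5)|(h>175))&(ss>130),(.577,-.021,.093)),('blue',(h>105)&(h<125)&(ss>130),(.587,.032,.093))):
        q=K@(R.T@(np.array(c0)-o)); mm=mm&(z>.09)&(z<.097)&(np.hypot(X[...,0]-c0[0],X[...,1]-c0[1])<.03)
        if mm.sum()>20: print(n,nm,*circ(blob(mm,q[:2]/q[2]),K,R,o,.093))
E
```

```text
9.7 [ 0.56148861 -0.1033239   0.22232671] [-2.16504563e+01  2.60081951e+01  9.01064272e+01  2.56811418e-02
  6.37598382e+01  3.33444021e+01]
scene roll top pct z [0.0335 0.0388 0.0558 0.0654] [ 0.495 -0.299  0.039]
scene green [ 0.5676 -0.0719  0.0188] [ 0.5668 -0.0724  0.0166]
scene red [ 0.5763 -0.0198  0.0187] [ 0.5765 -0.0194  0.017 ]
scene blue [0.587  0.0358 0.0189] [0.5866 0.0355 0.0172]
side roll top pct z [0.0359 0.0383 0.0575 0.0661] [ 0.491 -0.31   0.038]
side green [ 0.5653 -0.0771  0.0189] [ 0.5659 -0.0771  0.0173]
side red [ 0.5767 -0.0217  0.0176] [ 0.5766 -0.0212  0.0155]
side blue [0.5856 0.0289 0.0164] [0.5854 0.0283 0.0147]
wrist roll top pct z [0.0368 0.0383 0.0392 0.0403] [ 0.469 -0.303  0.038]
wrist green [ 0.5671 -0.0753  0.0199] [ 0.5672 -0.075   0.019 ]
wrist red [ 0.5766 -0.0216  0.0198] [ 0.5768 -0.0213  0.0189]
wrist blue [0.5865 0.0326 0.0197] [0.5866 0.0326 0.019 ]
```

The roll's top measures 38.3 mm, so it is seated (8 + 30 mm). The blue mouth is at about (0.5866, 0.0326). Next is the probe.

Request:
{"op": "send_rows", "data": {
  "moves": [
    [0.1, -0.15, -0.08, 0, 0, -0.678],
    [0.2, -0.3, -0.08, 0, 0, -0.678],
    [0.3, -0.45, -0.08, 0, 0, -0.678],
    [0.4, -0.6, -0.08, 0, 0, -0.678],
    [0.5, -0.75, -0.08, 0, 0, -0.678],
    [0.58, -0.9, -0.08, 0, 0, -0.678],
    [0.58, -1.0, -0.08, 0, 0, -0.678],
    [0.58, -1.0, -0.08, 0, 0, -0.678],
    [0.58, -1.0, -0.08, 0, 0, -0.678],
    [0.58, -1.0, -0.08, 0, 0, -0.678],
    [0.58, -1.0, -0.08, 0, 0, -0.678]
  ]
}}

```text
time_s: 10.95
position: [0.5367, 0.1814, 0.2417]
tcp_rot: [[-0.102, 0.995, 0.001], [0.995, 0.102, -0.0], [-0.0, 0.001, -1.0]]
force: [-0.0, -0.2, -0.9]
opening: 0.85
grasp_force: 0.0
```

```bash
cat > probe.py <<'E'
from h import *
s=readout.read_state(); print(s['time_s'],np.round(s['position'],4),np.array(s['tcp_rot']).round(3).tolist())
for n in ('wrist','scene','side'):
    p,d,K,R,o=cap(n,n+'6.png'); X=cloud(d,K,R,o); z=X[...,2]; h,ss,v=hsvm(p)
    m=(z>.128)&(z<.136)&(np.hypot(X[...,0]-.513,X[...,1]-.315)<.025)
    if m.sum()>10:
        print(n,'head z',np.median(z[m]).round(4),m.sum(),cv2.minAreaRect(X[m][:,:2].astype(np.float32)))
        e=blob(m,np.argwhere(m).mean(0)[::-1]); r=cv2.minAreaRect(np.array([plane(K,R,o,*q,.131)[:2] for q in e[:,0]],np.float32)); print('   cast',r)
    m=(z>.076)&(z<.084)&(abs(X[...,0]-.513)<.05)&(abs(X[...,1]-.315)<.045)
    if m.sum()>10: print(n,'stand',np.median(z[m]).round(4),cv2.minAreaRect(X[m][:,:2].astype(np.float32)))
    m=(z>.178)&(z<.2)&(np.hypot(X[...,0]-.52,X[...,1]-.40)<.05)
    if m.sum()>5: print(n,'ambertop',m.sum(),X[m].min(0).round(3),X[m].max(0).round(3))
    m=(z>.06)&(z<.075)&(np.hypot(X[...,0]-.606,X[...,1]-.326)<.04)
    if m.sum()>5: print(n,'jar',m.sum(),X[m].min(0).round(3),X[m].max(0).round(3))
E
python3 probe.py
```

```text
10.95 [0.5367 0.1814 0.2417] [[-0.102, 0.995, 0.001], [0.995, 0.102, -0.0], [-0.0, 0.001, -1.0]]
wrist head z 0.1314 707 ((0.5124673247337341, 0.31281778216362), (0.022125808522105217, 0.0219963900744915), 84.50240325927734)
   cast ((0.5125831961631775, 0.3124125301837921), (0.022078024223446846, 0.021857673302292824), 85.06026458740234)
wrist stand 0.0802 ((0.5129826664924622, 0.3121960759162903), (0.05967018008232117, 0.06038474291563034), 6.7583818435668945)
wrist jar 2163 [0.578 0.298 0.06 ] [0.631 0.35  0.073]
scene head z 0.1316 70 ((0.5137965679168701, 0.3154091238975525), (0.022064602002501488, 0.02222917042672634), 89.33159637451172)
   cast ((0.5150495171546936, 0.31518301367759705), (0.02257595583796501, 0.024723246693611145), 86.24180603027344)
scene stand 0.081 ((0.5134255886077881, 0.314047634601593), (0.06299611181020737, 0.06072394549846649), 7.329566478729248)
scene ambertop 156 [0.49  0.394 0.178] [0.519 0.422 0.193]
scene jar 410 [0.579 0.3   0.06 ] [0.633 0.353 0.074]
side head z 0.1312 31 ((0.5111342072486877, 0.3115951120853424), (0.025022512301802635, 0.02008656971156597), 81.40602111816406)
   cast ((0.510840892791748, 0.31002935767173767), (0.025814631953835487, 0.020176373422145844), 81.16339111328125)
side stand 0.0803 ((0.5111914873123169, 0.311730295419693), (0.06159317493438721, 0.06338837742805481), 4.389476776123047)
side jar 134 [0.577 0.297 0.061] [0.628 0.351 0.074]
```

View pics/wrist6.png

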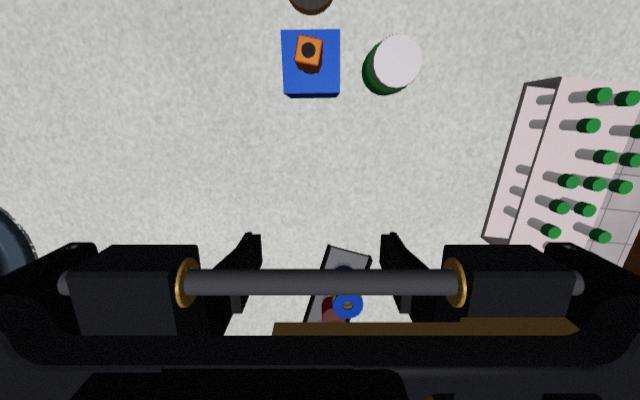

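The probe head is at (308,52), turned about 11° relative to the stand and the jaws. Its yaw is about −5°, and its centre is at (0.5125, 0.3126).

Request:
{"op": "send_rows", "data": {
  "moves": [
    [0.1, -0.01, 0, 0, 0, 0.123],
    [0.25, -0.02, 0, 0, 0, 0.123],
    [0.4, -0.03, 0, 0, 0, 0.123],
    [0.5, -0.04, 0, 0, 0, 0.123],
    [0.532, -0.043, 0, 0, 0, 0.123],
    [0.532, -0.043, 0, 0, 0, 0.123],
    [0.532, -0.043, 0, 0, 0, 0.123],
    [0.532, -0.043, 0, 0, 0, 0.123]
  ]
}}

```text
time_s: 11.9
position: [0.5115, 0.3127, 0.2415]
tcp_rot: [[0.089, 0.996, -0.0], [0.996, -0.089, -0.001], [-0.001, -0.0, -1.0]]
force: [-0.9, -0.1, 1.1]
opening: 0.848
grasp_force: 0.0
```

```bash
python3 probe.py | grep -A1 -E '^[0-9]|head'; python3 -c "from h import *;print(readout.read_state()['joint_positions'])"
```

```text
11.9 [0.5115 0.3127 0.2415] [[0.089, 0.996, -0.0], [0.996, -0.089, -0.001], [-0.001, -0.0, -1.0]]
wrist head z 0.1315 459 ((0.5128175020217896, 0.3135678172111511), (0.021231193095445633, 0.021161898970603943), 84.91619873046875)
   cast ((0.5128440856933594, 0.31401920318603516), (0.02168351784348488, 0.021089669317007065), 84.92242431640625)
--
scene head z 0.1317 66 ((0.5142031908035278, 0.31497669219970703), (0.02177802100777626, 0.021816808730363846), 84.26138305664062)
   cast ((0.515067994594574, 0.31521254777908325), (0.022719215601682663, 0.02451411634683609), 85.2350845336914)
--
side head z 0.1311 26 ((0.5114726424217224, 0.31369346380233765), (0.020834770053625107, 0.020199112594127655), 81.73773956298828)
   cast ((0.511137068271637, 0.31302016973495483), (0.018715936690568924, 0.020880717784166336), 78.07740783691406)
[ 2.08057528e+01  2.70615404e+01  8.46169818e+01 -1.03054069e-02
  6.83209255e+01  2.59437362e+01]
```

View pics/wrist6.png

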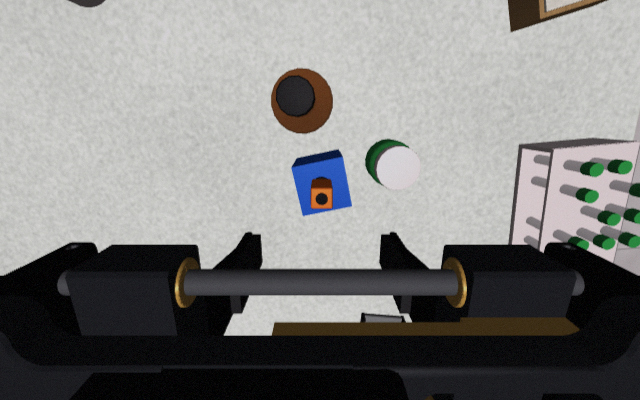

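The head is square to the jaws and centred at (321,195). Descending onto it.

Request:
{"op": "send_rows", "data": {
  "moves": [
    [0.003, 0.004, 0.12, 0, 0, 0],
    [0.003, 0.004, 0.24, 0, 0, 0],
    [0.003, 0.004, 0.36, 0, 0, 0],
    [0.003, 0.004, 0.46, 0, 0, 0],
    [0.003, 0.004, 0.52, 0, 0, 0],
    [0.003, 0.004, 0.55, 0, 0, 0],
    [0.003, 0.004, 0.564, 0, 0, 0],
    [0.003, 0.004, 0.564, 0, 0, 0]
  ]
}}

```text
time_s: 12.85
position: [0.5125, 0.3147, 0.1007]
tcp_rot: [[0.088, 0.996, 0.0], [0.996, -0.088, 0.0], [0.0, 0.0, -1.0]]
force: [0.5, -0.3, 0.7]
opening: 0.846
grasp_force: 0.0
```

Request:
{"op": "send_rows", "data": {
  "moves": [
    [0, 0, 0, 0, 0, 0],
    [0, 0, 0, 0, 0, 0],
    [0, 0, 0, 0, 0, 0],
    [0, 0, 0, 0, 0, 0],
    [0, 0, 0, 0, 0, 0],
    [0, 0, 0, 0, 0, 0],
    [0, 0, 0, 0, 0, 0],
    [0, 0, 0, 0, 0, 0],
    [0, 0, 0, 0, 0, 0],
    [0, 0, 0, 0, 0, 0]
  ],
  "grip": 0.1
}}

```text
time_s: 13.85
position: [0.5121, 0.3148, 0.1005]
tcp_rot: [[0.088, 0.996, -0.0], [0.996, -0.088, -0.0], [-0.0, -0.0, -1.0]]
force: [-0.5, -0.6, -0.1]
opening: 0.251
grasp_force: 30.0
```

Request:
{"op": "send_rows", "data": {
  "moves": [
    [0, 0, -0.05, 0, 0, 0],
    [0, 0, -0.13, 0, 0, 0],
    [0, 0, -0.23, 0, 0, 0],
    [0, 0, -0.35, 0, 0, 0],
    [0, 0, -0.5, 0, 0, 0],
    [0, 0, -0.6, 0, 0, 0],
    [0, 0, -0.64, 0, 0, 0],
    [-0.1, 0.04, -0.64, 0, 0, 0],
    [-0.25, 0.1, -0.64, 0, 0, 0],
    [-0.4, 0.16, -0.64, 0, 0, 0],
    [-0.5, 0.2, -0.64, 0, 0, 0],
    [-0.5, 0.2, -0.64, 0, 0, 0]
  ]
}}

```text
time_s: 15.05
position: [0.5516, 0.1824, 0.2598]
tcp_rot: [[0.092, 0.996, -0.001], [0.996, -0.092, -0.002], [-0.002, -0.001, -1.0]]
force: [-0.0, 0.6, -0.3]
opening: 0.249
grasp_force: 30.0
```

Request:
{"op": "send_rows", "data": {
  "moves": [
    [-0.15, 0.05, 0, 0, 0, 0],
    [-0.3, 0.1, 0, 0, 0, 0],
    [-0.45, 0.15, 0, 0, 0, 0],
    [-0.55, 0.19, 0, 0, 0, 0],
    [-0.598, 0.196, 0, 0, 0, 0],
    [-0.598, 0.196, 0, 0, 0, 0],
    [-0.598, 0.196, 0, 0, 0, 0],
    [-0.598, 0.196, 0, 0, 0, 0],
    [-0.598, 0.196, 0, 0, 0, 0]
  ]
}}

```text
time_s: 15.95
position: [0.5862, 0.0342, 0.2606]
tcp_rot: [[0.086, 0.996, -0.0], [0.996, -0.086, 0.0], [0.0, -0.0, -1.0]]
force: [-0.1, -0.2, -1.2]
opening: 0.254
grasp_force: 30.0
```

```bash
cat > ins.py <<'E'
from h import *
import sys
s=readout.read_state(); g=np.array(s['position']); T=np.array(s['tcp_rot']); print(s['time_s'],g.round(4),s['opening'])
ims=[]
for n in ('wrist','scene','side'):
    p,d,K,R,o=cap(n); X=cloud(d,K,R,o); z=X[...,2]; h,ss,v=hsvm(p)
    tip=g-[0,0,.0925]; q=K@(R.T@(tip-o)); u,w=(q[:2]/q[2]).astype(int); q=K@(R.T@(np.array([.5866,.0326,.093])-o)); um,wm=(q[:2]/q[2]).astype(int)
    a=40 if n=='wrist' else 30; c=((u+um)//2,(w+wm)//2) if n!='wrist' else (u,w)
    a=60 if n=='wrist' else 32
    x0,y0=max(0,c[0]-a),max(0,c[1]-a); ims.append(cv2.resize(p[y0:y0+2*a,x0:x0+2*a,::-1],(266,266),interpolation=cv2.INTER_NEAREST)); print(n,'tip expect',u,w,'mouth',um,wm,'crop origin',x0,y0)
    mm=(h>105)&(h<125)&(ss>130)&(z>.088)&(z<.098)&(np.hypot(X[...,0]-.5866,X[...,1]-.0326)<.03)
    if mm.sum()>20: print(n,'ring',*circ(blob(mm,(um,wm)),K,R,o,.093))
    # shaft points in tool frame, by depth
    t=(X-g)@T
    for lo in (.03,.05,.07,.08):
        k=(np.hypot(t[...,0],t[...,1])<.015)&(t[...,2]>lo)&(t[...,2]<lo+.012)
        if k.sum()>3: Q=t[k]; print('  ',n,'shaft z',lo,k.sum(),'x',Q[:,0].min().round(4),Q[:,0].max().round(4),'y',Q[:,1].min().round(4),Q[:,1].max().round(4))
cv2.imwrite('pics/%s.png'%sys.argv[1],np.hstack(ims))
E
python3 ins.py i1
```

```text
15.95 [0.5862 0.0342 0.2606] 0.25413409376900525
wrist tip expect 320 204 mouth 320 187 crop origin 260 144
wrist ring [0.5864 0.0335 0.0198] [0.5867 0.0334 0.0189]
   wrist shaft z 0.03 6 x 0.0024 0.0028 y -0.0018 0.0028
   wrist shaft z 0.05 53 x -0.0008 0.0032 y -0.0036 0.0047
   wrist shaft z 0.07 40 x -0.0011 0.0029 y -0.0039 0.0042
   wrist shaft z 0.08 20 x -0.0015 0.0026 y -0.0039 0.0043
scene tip expect 327 178 mouth 326 202 crop origin 294 158
scene ring [0.587  0.0358 0.0189] [0.5866 0.0355 0.0172]
   scene shaft z 0.03 17 x -0.0005 0.0047 y -0.0029 0.0052
   scene shaft z 0.05 13 x -0.002 0.0061 y 0.0004 0.005
   scene shaft z 0.07 14 x -0.0019 0.0049 y 0.0001 0.0049
   scene shaft z 0.08 10 x -0.0006 0.0047 y 0.0003 0.0051
side tip expect 325 174 mouth 325 194 crop origin 293 152
side ring [0.5856 0.0289 0.0164] [0.585  0.0285 0.0146]
   side shaft z 0.03 12 x -0.0068 0.0003 y -0.0051 0.0004
   side shaft z 0.05 9 x -0.0076 -0.0018 y -0.0046 0.0007
   side shaft z 0.07 10 x -0.0072 -0.0012 y -0.0046 0.0016
   side shaft z 0.08 8 x -0.0055 -0.0004 y -0.0042 0.0018
```

View pics/i1.png

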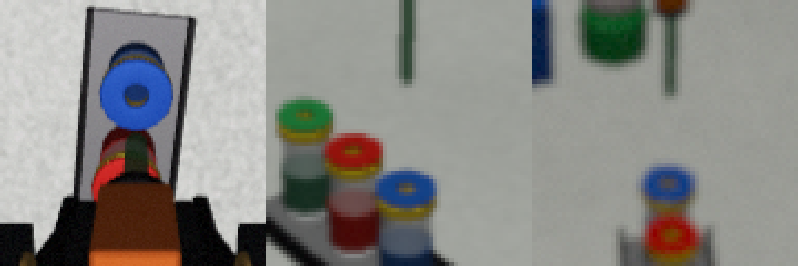

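The wrist crop shows the shaft in line with the blue mouth; in the scene and side crops its tip hangs directly above the blue cap. The shaft axis is about 1.5 mm off the TCP in tool x and lies within 1 mm of the mouth. I'll go closer and check again.

Request:
{"op": "send_rows", "data": {
  "moves": [
    [0.002, 0, 0.08, 0, 0, 0],
    [0.002, 0, 0.16, 0, 0, 0],
    [0.002, 0, 0.22, 0, 0, 0],
    [0.002, 0, 0.26, 0, 0, 0],
    [0.002, 0, 0.26, 0, 0, 0],
    [0.002, 0, 0.26, 0, 0, 0],
    [0.002, 0, 0.26, 0, 0, 0]
  ]
}}

```text
time_s: 16.8
position: [0.5875, 0.0331, 0.1965]
tcp_rot: [[0.088, 0.996, 0.002], [0.996, -0.088, -0.0], [-0.0, 0.002, -1.0]]
force: [-0.6, 0.2, -1.4]
opening: 0.251
grasp_force: 30.0
```

```bash
python3 ins.py i2
```

```text
16.8 [0.5875 0.0331 0.1965] 0.2505805314669912
wrist tip expect 320 204 mouth 319 201 crop origin 260 144
wrist ring [0.5865 0.0336 0.0197] [0.5867 0.0343 0.0165]
   wrist shaft z 0.03 6 x 0.0022 0.0031 y -0.0018 0.0021
   wrist shaft z 0.05 50 x -0.0012 0.0029 y -0.0035 0.0047
   wrist shaft z 0.07 42 x -0.0019 0.0034 y -0.0038 0.0049
   wrist shaft z 0.08 19 x -0.0016 0.0027 y -0.0039 0.0043
scene tip expect 326 199 mouth 326 202 crop origin 294 168
scene ring [0.587  0.0358 0.0189] [0.5868 0.0355 0.0171]
   scene shaft z 0.03 15 x -0.0019 0.0046 y -0.0027 0.0049
   scene shaft z 0.05 14 x -0.0012 0.0043 y -0.002 0.0049
   scene shaft z 0.07 12 x -0.0012 0.0042 y 0.0007 0.0071
   scene shaft z 0.08 7 x 0.0003 0.0038 y 0.0002 0.005
side tip expect 325 191 mouth 325 194 crop origin 293 160
side ring [0.5861 0.0297 0.017 ] [0.5852 0.0289 0.015 ]
   side shaft z 0.03 13 x -0.0077 0.0015 y -0.0054 0.0034
   side shaft z 0.05 11 x -0.0058 -0.001 y -0.0058 0.0002
   side shaft z 0.07 9 x -0.0043 -0.0013 y -0.0053 0.0004
   side shaft z 0.08 6 x -0.0068 -0.0012 y -0.0052 0.0008
```

View pics/i2.png

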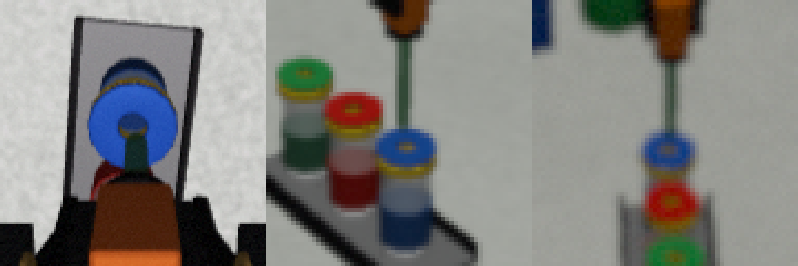

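Request:
{"op": "send_rows", "data": {
  "moves": [
    [0, 0, 0, 0, 0, 0],
    [0, 0, 0, 0, 0, 0],
    [0, 0, 0, 0, 0, 0]
  ]
}}

```text
time_s: 17.25
position: [0.5867, 0.0331, 0.1957]
tcp_rot: [[0.088, 0.996, 0.0], [0.996, -0.088, -0.0], [0.0, 0.0, -1.0]]
force: [0.6, 0.8, 0.1]
opening: 0.25
grasp_force: 30.0
```

```bash
python3 ins.py i3 | grep -E '^[0-9]|wrist'; python3 ins.py i4 | grep -E '^[0-9]|wrist'
```

```text
17.25 [0.5867 0.0331 0.1957] 0.24998832229205484
wrist tip expect 320 204 mouth 320 201 crop origin 260 144
wrist ring [0.5864 0.0336 0.0198] [0.5866 0.0343 0.0165]
   wrist shaft z 0.03 7 x 0.0024 0.0032 y -0.0018 0.002
   wrist shaft z 0.05 53 x -0.0012 0.0029 y -0.0036 0.0047
   wrist shaft z 0.07 38 x -0.0011 0.0028 y -0.0039 0.0042
   wrist shaft z 0.08 18 x -0.0018 0.0029 y -0.0039 0.0043
17.4 [0.5867 0.0331 0.1955] 0.24720979107913027
wrist tip expect 320 204 mouth 320 201 crop origin 260 144
wrist ring [0.5864 0.0336 0.0198] [0.5867 0.0343 0.0165]
   wrist shaft z 0.03 5 x 0.0024 0.0027 y -0.001 0.002
   wrist shaft z 0.05 55 x -0.0011 0.0031 y -0.0036 0.0047
   wrist shaft z 0.07 37 x -0.001 0.0032 y -0.0038 0.0042
   wrist shaft z 0.08 19 x -0.0015 0.0027 y -0.0039 0.0043
```

Request:
{"op": "send_rows", "data": {
  "moves": [
    [0.006, -0.001, 0, 0, 0, 0],
    [0.006, -0.001, 0.02, 0, 0, 0],
    [0.006, -0.001, 0.04, 0, 0, 0],
    [0.006, -0.001, 0.06, 0, 0, 0],
    [0.006, -0.001, 0.08, 0, 0, 0],
    [0.006, -0.001, 0.08, 0, 0, 0]
  ]
}}

```text
time_s: 18.15
position: [0.5859, 0.0347, 0.1744]
tcp_rot: [[0.088, 0.996, -0.002], [0.996, -0.088, 0.0], [0.0, -0.002, -1.0]]
force: [-0.4, 0.1, -1.2]
opening: 0.251
grasp_force: 30.0
```

Request:
{"op": "send_rows", "data": {
  "moves": [
    [0, 0, 0.025, 0, 0, 0],
    [0, 0, 0.05, 0, 0, 0],
    [0, 0, 0.075, 0, 0, 0],
    [0, 0, 0.1, 0, 0, 0],
    [0, 0, 0.1, 0, 0, 0]
  ]
}}

```text
time_s: 18.65
position: [0.5857, 0.0347, 0.1493]
tcp_rot: [[0.088, 0.996, -0.002], [0.996, -0.088, 0.0], [0.0, -0.003, -1.0]]
force: [-0.6, -0.5, -0.1]
opening: 0.248
grasp_force: 30.0
```

Request:
{"op": "send_rows", "data": {
  "moves": [
    [0, 0, 0.025, 0, 0, 0],
    [0, 0, 0.05, 0, 0, 0],
    [0, 0, 0.075, 0, 0, 0],
    [0, 0, 0.1, 0, 0, 0],
    [0, 0, 0.115, 0, 0, 0],
    [0, 0, 0.115, 0, 0, 0]
  ]
}}

```text
time_s: 19.25
position: [0.5861, 0.0347, 0.121]
tcp_rot: [[0.088, 0.996, -0.002], [0.996, -0.088, 0.0], [0.0, -0.002, -1.0]]
force: [0.5, 1.2, -0.5]
opening: 0.249
grasp_force: 30.0
```

Free so far. Next is the last 7 mm, in small steps.

Request:
{"op": "send_rows", "data": {
  "moves": [
    [0, 0, 0.008, 0, 0, 0],
    [0, 0, 0.016, 0, 0, 0],
    [0, 0, 0.022, 0, 0, 0],
    [0, 0, 0.026, 0, 0, 0],
    [0, 0, 0.026, 0, 0, 0]
  ]
}}

```text
time_s: 19.75
position: [0.5865, 0.0346, 0.1152]
tcp_rot: [[0.088, 0.996, -0.0], [0.996, -0.088, 0.0], [0.0, -0.0, -1.0]]
force: [0.4, 0.9, -1.4]
opening: 0.251
grasp_force: 30.0
```

Request:
{"op": "send_rows", "data": {
  "moves": [
    [0, 0, 0.002, 0, 0, 0],
    [0, 0, 0.004, 0, 0, 0],
    [0, 0, 0.006, 0, 0, 0],
    [0, 0, 0.006, 0, 0, 0]
  ]
}}

```text
time_s: 20.15
position: [0.5865, 0.0346, 0.1137]
tcp_rot: [[0.088, 0.996, -0.0], [0.996, -0.088, 0.0], [0.0, -0.0, -1.0]]
force: [0.1, 0.5, -0.3]
opening: 0.25
grasp_force: 30.0
```

Request:
{"op": "send_rows", "data": {
  "moves": [
    [0, 0, 0.002, 0, 0, 0],
    [0, 0, 0.003, 0, 0, 0],
    [0, 0, 0.003, 0, 0, 0]
  ]
}}

```text
time_s: 20.45
position: [0.5867, 0.0346, 0.1135]
tcp_rot: [[0.088, 0.996, 0.0], [0.996, -0.088, -0.0], [-0.0, 0.0, -1.0]]
force: [-1.3, 0.2, 3.6]
opening: 0.251
grasp_force: 30.0
```

Request:
{"op": "send_rows", "data": {
  "moves": [
    [0, 0, 0.001, 0, 0, 0],
    [0, 0, 0.001, 0, 0, 0],
    [0, 0, 0.001, 0, 0, 0]
  ]
}}

```text
time_s: 20.75
position: [0.5867, 0.0346, 0.1135]
tcp_rot: [[0.088, 0.996, 0.0], [0.996, -0.088, -0.0], [-0.0, 0.0, -1.0]]
force: [-1.3, 1.1, 5.3]
opening: 0.252
grasp_force: 30.0
```

The collar is seated, with 5 N of contact at the expected height. I'll release and go straight up, clear of everything.

Request:
{"op": "send_rows", "data": {
  "moves": [
    [0, 0, 0, 0, 0, 0],
    [0, 0, 0, 0, 0, 0],
    [0, 0, 0, 0, 0, 0],
    [0, 0, 0, 0, 0, 0],
    [0, 0, 0, 0, 0, 0],
    [0, 0, 0, 0, 0, 0]
  ],
  "grip": 0.7
}}

```text
time_s: 21.35
position: [0.5865, 0.0347, 0.1127]
tcp_rot: [[0.088, 0.996, -0.0], [0.996, -0.088, 0.0], [-0.0, -0.0, -1.0]]
force: [0.7, -0.2, 0.2]
opening: 0.673
grasp_force: 0.0
```

Request:
{"op": "send_rows", "data": {
  "moves": [
    [0, 0, -0.04, 0, 0, 0],
    [0, 0, -0.12, 0, 0, 0],
    [0, 0, -0.25, 0, 0, 0],
    [0, 0, -0.4, 0, 0, 0],
    [0, 0, -0.5, 0, 0, 0],
    [0, 0, -0.5, 0, 0, 0],
    [-0.2, 0, -0.5, 0, 0, 0],
    [-0.3, 0, -0.5, 0, 0, 0],
    [-0.3, 0, -0.5, 0, 0, 0],
    [-0.3, 0, -0.5, 0, 0, 0],
    [-0.3, 0, -0.5, 0, 0, 0]
  ]
}}

```text
time_s: 22.45
position: [0.5796, -0.0391, 0.2373]
tcp_rot: [[0.087, 0.996, -0.001], [0.996, -0.087, 0.001], [0.001, -0.001, -1.0]]
force: [-0.1, 0.1, -0.7]
opening: 0.7
grasp_force: 0.0
```

```bash
python3 - <<'E'
from h import *
s=readout.read_state(); print(s['time_s'],s['position'],s['force'])
ims=[]
for n in ('wrist','scene','side'):
    p,d,K,R,o=cap(n); X=cloud(d,K,R,o); z=X[...,2]; h,ss,v=hsvm(p)
    m=(np.hypot(X[...,0]-.5866,X[...,1]-.033)<.025)&(z>.11); Q=X[m]; print(n,'head top',np.percentile(Q[:,2],95).round(4),((Q.min(0)+Q.max(0))/2).round(4))
    m=(np.hypot(X[...,0]-.489,X[...,1]+.308)<.032)&(z>.03)&(z<.045); print(n,'roll z',np.nanmedian(z[m]).round(4) if m.any() else None)
    for nm,c,r,a in (('amber',(.505,.408),.02,.178),('jar',(.606,.326),.035,.065),('white',(.46,-.412),.02,.16),('flask',(.6,-.328),.02,.08)):
        m=(np.hypot(X[...,0]-c[0],X[...,1]-c[1])<r)&(z>a)&(z<a+.02)
        if m.sum()>4: print('  ',nm,np.median(X[m],0).round(3))
    q=K@(R.T@(np.array([.5866,.033,.1])-o)); u,w=(q[:2]/q[2]).astype(int); a=60 if n=='wrist' else 32
    y0=max(0,w-a);x0=max(0,u-a); ims.append(cv2.resize(p[y0:y0+2*a,x0:x0+2*a,::-1],(266,266)))
cv2.imwrite('pics/f.png',np.hstack(ims))
E
```

```text
22.45 [ 0.57961119 -0.03914376  0.23734217] [-0.12316668  0.08390284 -0.74750254]
wrist head top 0.1462 [0.5866 0.0329 0.1439]
wrist roll z None
scene head top 0.5607 [0.5843 0.0301 0.3372]
scene roll z 0.0382
   amber [0.509 0.409 0.19 ]
   jar [0.609 0.327 0.071]
   white [ 0.464 -0.405  0.168]
   flask [ 0.601 -0.327  0.088]
side head top 0.5928 [0.5819 0.0276 0.3539]
side roll z 0.0378
   amber [0.5   0.402 0.188]
   jar [0.625 0.329 0.071]
   white [ 0.457 -0.416  0.17 ]
   flask [ 0.596 -0.334  0.088]
```

View pics/f.png

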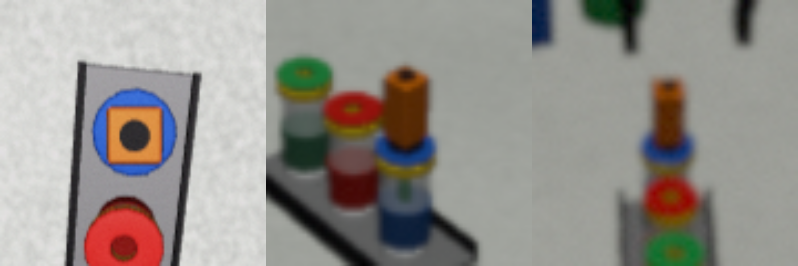

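All three views show the probe upright with its collar on the blue cap. The roll's top is at 38 mm, and the bystanders haven't moved. Handing in.

```bash
python3 -c "from rig import ticket; print(ticket.hand_in())"
```

```text
the job is handed in; nothing more can be done
None
```

The job is handed in at about 22.6 s: the roll sits on the foot plate over the spindle, then the probe went into the blue vial with its collar on the cap; measured contact peaked around 6 N, and the bottles, jar and flask measured where they started.

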